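# Push the dye dauber home in the unclogged vial

## Robot

A 7-joint arm with a two-finger parallel gripper is mounted at the origin on the work surface. World frame = base frame: x ahead of the robot, y to its left, z up, the work surface at z = 0. Lengths are in m, angles in degrees, forces in N, time in s.
With the tool pointing down it reaches from about 0.35 to 0.9 m from the base axis. Payload 19.9 kg.
Tool frame: the origin (TCP) lies on the centre line of the jaws, within the pads' length; the fingertips stand 25 mm ahead of it and the grasp point (between the pads) lies 6 mm ahead of it; z points along the fingers, y is the line along which they close (so a half turn about z gives the same grasp; the last joint's range is limited). The gripper opens to 85 mm and grips with 20 to 120 N. Pads are 22 mm wide; open, the fingers measure 114 mm over their backs; the gripper's body (76 mm by 85 mm) begins 54 mm behind the grasp point. The pads swing forward as they close: fully open they stand 13 mm farther back than shut.
Start: joints at [72.966, 23.915, -0.59, 92.452, 0.269, 63.638, -3.037], TCP at [0.158, -0.605, 0.256] pointing down, gripper open.
Joint ranges: [-161.28, 161.28], [-22.2, 115.67], [-73.04, 71.86], [3.21, 147.25], [-68.34, 248.33], [10.77, 114.83], [-161.83, 161.83]. Speed limits (degrees/s): [108.29, 108.29, 136.94, 136.94, 172.46, 172.46, 172.46].

## Interface

Orientations are given as [roll, pitch, yaw] about the fixed x, y, z axes, in that order (R = Rz(yaw) Ry(pitch) Rx(roll)).
In Python, from bench import robot, vision, ticket gives the robot as it stands.
- The arm moves only by the tool drive_tool, never from a script. Its argument "targets" is a list of rows, each an object with "claw": the closure, from -1 (fully open) to 1 (shut); "translation": the shift along the world's x, y, z in mm, a list of three; "turn": the turn, a rotation vector about the world's x, y, z in degrees, a list of three. In form: [{"claw": claw, "translation": [dx, dy, dz], "turn": [wx, wy, wz]}, ...]. A call has 1 to 12 rows; each row is the pose to reach, as a shift and turn from the pose commanded when the call began; what a row does not reach only later rows make up. A row lasts 1/12 s, in which the tool goes at most 41.7 mm and 7.16 degrees, less where a joint would pass 70% of its speed; a pose out of reach is approached as far as the arm can. A call with a gripper value outside its range is refused whole. The fingers move at their own pace and stop on an object; "squeeze" is the grip in N (left out, the last holds). Time passes only in rows, so rows that repeat a pose let the fingers close. It gives the time, the measured TCP pose, the force, the opening and the grip force at its end, in the units of the state.
- robot.state(): the state, without advancing time (a new reading comes with each control period).
- vision.snapshot(name): name is "side" or "top" or "wrist"; returns a dict with "frame" (400x640x3 uint8, blue, green, red), "fx", "fy", "cx", "cy" (pixels), "rvec" (rotation vector, rad) and "tvec" (3), from world to camera coordinates, as OpenCV has them; the wrist camera has in their place "mount" (4x4, takes a point from camera to tool coordinates, whose origin is the TCP and whose axes are the flange's). Camera axes: x right, y down, z forward; pixel columns grow to the right and rows downward; lengths in m; the calibration is good to about 2 mm. A picture is of the moment at which its call begins: read the wrist's pose just before it. There is no depth.
- ticket.job_done(): hands the job in; it is judged then, once.
The state is a dict: "t": time; "joint_positions": joint angles; "qd": joint speeds; "joint_torque": joint torques, N m; "tcp_pos": TCP position; "tool_rot": TCP orientation; "contact_force": force on the tool from outside, world axes, zero at the start; "moment": the same for the moment, N m; "gripper_width": finger opening in m; "gripper_force": force on a finger pad.
Only numpy, scipy, OpenCV 4.12 (cv2) and the standard library are available. Lean on these libraries where they do the work, as an engineer would, in place of code of your own. Each camera call takes 0.05 s, during which the arm holds its last target. There are 200 camera calls.

## Task

Draw the red-handled dye dauber out of its wooden rest and put it away in the vial stand. Only one of the three steel vials is clear: the other two are clogged with hard, dried dye that cannot be seen from outside, so feel with the dauber's rod which one takes it. Push it down past that vial's stiff rubber wiper until its brass collar sits on the mouth, let go, and leave the other things on the bench where they are.

Things in the scene. Friction and masses are not known exactly. Their poses are not given: they have to be found in the camera images.
- dauber: the dauber, 166 mm long, about 90 g, rigid, starts upright in its rest. Origin: centre of the underside of its brass collar (30 mm dia, 6 mm thick). z runs up its axis: above the collar a round red handle, 26 mm dia, from z = 6 to 70 mm, its top at 76 mm; below the origin a round aluminium rod, 12 mm dia, 90 mm long, its last 10 mm tapering to 5 mm dia
- dauber_tip (a point): the lower tip of the dauber's rod, 90 mm below its collar's underside
- rest: fixed pale wooden block, 60 x 60 mm, 100 mm tall, with a loose 18 mm upright hole right through it in which the dauber's rod stands, its collar lying on the block's top. Origin: centre of its underside
- stand: fixed wooden vial stand, base 75 mm (its x) by 235 mm (its y) by 20 mm tall, with a row of three upright steel vials along its y, 75 mm apart, 35 mm outer dia, 115 mm tall. Origin: centre of its underside. Two of the vials, drawn anew each time, are clogged: in them the rod's tip stops dead 45 to 57 mm below the mouth; in the clear one it goes down all 90 mm until the collar meets the mouth
- mouth_1 (a point): centre of the open top of the vial at the stand's -y end, level with its rim, 115 mm above the table. Bore 15 mm dia, bottom 93 mm down. 20 mm down, two sprung rubber wipers close in from the stand's +x and -x sides to a 9 mm gap: pushing the rod past them takes roughly 3 to 8 N all the way and they hold it where it is let go
- mouth_2 (a point): centre of the open top of the vial in the middle, level with its rim, 115 mm above the table. Bore 15 mm dia, bottom 93 mm down. 20 mm down, two sprung rubber wipers close in from the stand's +x and -x sides to a 9 mm gap: pushing the rod past them takes roughly 3 to 8 N all the way and they hold it where it is let go
- mouth_3 (a point): centre of the open top of the vial at the stand's +y end, level with its rim, 115 mm above the table. Bore 15 mm dia, bottom 93 mm down. 20 mm down, two sprung rubber wipers close in from the stand's +x and -x sides to a 9 mm gap: pushing the rod past them takes roughly 3 to 8 N all the way and they hold it where it is let go
- glue: bystander to leave alone: loose white glue bottle, blue cap, 68 mm dia, 150 mm tall. Origin: centre of its underside
- cement_tin: bystander to leave alone: loose yellow tin, 72 mm dia, 90 mm tall. Origin: centre of its underside
- rivet_jar: bystander to leave alone: loose amber jar, black cap, 64 mm dia, 75 mm tall. Origin: centre of its underside
- awl: bystander to leave alone: loose awl with a wooden handle, about 200 mm long, lying along its x. Origin: centre of its underside
- hammer: bystander to leave alone: loose hammer, about 260 mm long, lying along its x. Origin: centre of its underside
- bone_folder: bystander to leave alone: loose white bone folder, 150 x 24 x 7 mm, lying along its x. Origin: centre of its underside
- buckle_bowl: bystander to leave alone: loose brass bowl, 110 mm dia, 45 mm tall. Origin: centre of its underside
Things that resemble listed ones, but are neither listed nor needed, are in the scene too. Of the things like the dauber, leave any that is turquoise; of the rest the larger one is meant.

How it is judged (in metres and radians):
On the way:
1. the dauber is drawn right out of its rest (height (world z) of dauber_tip above 0.105 m), for 0.1 s.
At the end, for the whole second after the job is handed in: the dauber stands upright (within 0.08 rad) and at rest in one of the vials, its rod at least 80 mm deep, its collar within 4 mm of the mouth in height and 5 mm sideways, and the fingers have let go (((horizontal distance between dauber and mouth_1 below 0.005 m and z of dauber in the frame of mouth_1 below 0.004 m and z of dauber_tip in the frame of mouth_1 below -0.08 m) or (horizontal distance between dauber and mouth_2 below 0.005 m and z of dauber in the frame of mouth_2 below 0.004 m and z of dauber_tip in the frame of mouth_2 below -0.08 m) or (horizontal distance between dauber and mouth_3 below 0.005 m and z of dauber in the frame of mouth_3 below 0.004 m and z of dauber_tip in the frame of mouth_3 below -0.08 m)) and angle between dauber's own z axis and vertical below 0.08 rad and linear speed of dauber below 0.02 m/s and contact force between the fingers and dauber below 0.1 N); the robot touches nothing.
It fails at once if another thing on the bench is moved by more than 30 mm (distance of any of glue, cement_tin, rivet_jar, awl, hammer, bone_folder, buckle_bowl from where it was at the start of the episode above 0.03 m).
It also fails if it takes over 51 s, if anything falls off the work surface, if the arm or the gripper's body presses on something with over 40 N, if the wrist force passes 120 N, or if a joint passes its speed limit or range.

## Working session

There is one attempt and no reset: what is moved stays moved. The work goes in short steps, Python scripts to look and compute and a tool call to move; the robot and the scene stay as the last step left them, time stands still between calls to the robot, and variables do not carry over. Pictures are saved under pics/ and viewed, at most 10 in all, crops included, and the job is handed in when it is done.

Besides the shell and the picture viewer there is one more tool, called after ">>>" as name([rows], argument=value, ...), one row to a line, values as JSON. drive_tool: Moves the arm, as the interface text tells. Its arguments: {"type":"object","properties":{"targets":{"type":"array","items":{"type":"object","properties":{"claw":{"type":"number"},"translation":{"type":"array","items":{"type":"number"}},"turn":{"type":"array","items":{"type":"number"}}}}},"squeeze":{"type":"number"}},"required":["targets"]}

```bash
mkdir -p pics; cat > h.py <<'E'
import numpy as np, cv2
from bench import robot, vision, ticket
from scipy.spatial.transform import Rotation as Rn
def snap(n):
    st=robot.state(); s=vision.snapshot(n)
    K=np.array([[s['fx'],0,s['cx']],[0,s['fy'],s['cy']],[0,0,1.]])
    if 'mount' in s:
        T=np.eye(4);T[:3,:3]=Rn.from_euler('xyz',st['tool_rot'],degrees=True).as_matrix();T[:3,3]=st['tcp_pos']
        W=T@np.array(s['mount']); R=W[:3,:3].T; t=-R@W[:3,3]
    else:
        R=cv2.Rodrigues(np.array(s['rvec'],float))[0]; t=np.array(s['tvec'],float).ravel()
    return s['frame'],K,R,t
def ray(c,u,v):
    _,K,R,t=c; d=R.T@np.linalg.inv(K)@np.array([u,v,1.]); return -R.T@t,d
def onz(c,u,v,z):
    o,d=ray(c,u,v); return o+d*(z-o[2])/d[2]
def proj(c,p):
    _,K,R,t=c; q=K@(R@np.array(p)+t); return q[:2]/q[2]
E
python3 - <<'E'
from h import *
for n in('side','top'):
    c=snap(n);cv2.imwrite(f'pics/{n}1.png',c[0]);print(n,ray(c,320,200))
print(robot.state())
E
```

```text
side (array([0.16162273, 0.51593913, 0.88295184]), array([ 0.38596122, -0.49635699, -0.77765459]))
top (array([ 0.46056519, -0.01142286,  1.63047513]), array([ 0.07885837,  0.0019489 , -0.99690713]))
{'t': 0.1, 'joint_positions': array([72.96520732, 23.94428026, -0.58848518, 92.48244065,  0.26857793,
       63.63774284, -3.03702311]), 'qd': array([-0.02342054, -0.07853772,  0.00659791, -0.08235812, -0.02595719,
        0.02257492,  0.02177653]), 'joint_torque': array([ 2.83658708e-03, -8.65823150e+01,  6.80529065e-01, -4.35643458e+01,
        1.92452793e-02,  4.85181357e-03, -1.20050545e-04]), 'tcp_pos': array([ 0.15805073, -0.60438918,  0.25572396]), 'tool_rot': array([-1.79937082e+02,  5.02383840e-03,  1.46551413e+01]), 'contact_force': array([-0.04363116, -0.24887988,  0.09935286]), 'moment': array([-0.04366956, -0.0233571 ,  0.02073314]), 'gripper_force': 0.0, 'gripper_width': 0.08550383483854199}
```

View pics/side1.png

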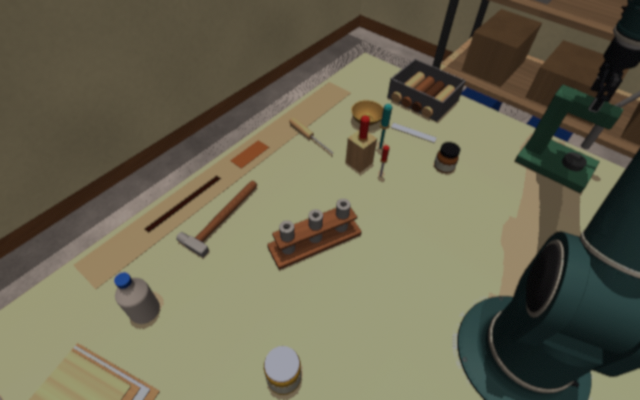

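View pics/top1.png

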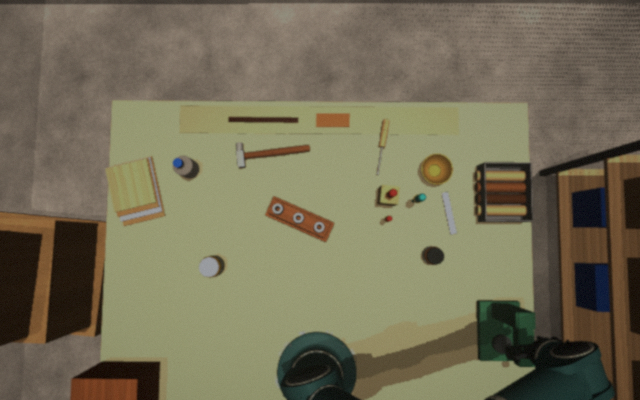

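Three candidates resemble the dauber:
- The red one in the wooden block: side (364,127), top (392,193).
- A small red one: side (385,155), top (388,218).
- A turquoise one: side (386,115), top (420,198).

The larger red one standing in the block fits the description. I'll confirm it in a crop and measure.

```bash
python3 - <<'E'
from h import *
S=snap('side');T=snap('top')
def tri(a,b):
    o1,d1=ray(S,*a);o2,d2=ray(T,*b);d1/=np.linalg.norm(d1);d2/=np.linalg.norm(d2)
    s,t=np.linalg.lstsq(np.c_[d1,-d2],o2-o1,rcond=None)[0];p,q=o1+s*d1,o2+t*d2
    return (p+q)/2,np.linalg.norm(p-q)
def blobs(c,lo,hi,lo2=None,hi2=None,mn=10,box=None):
    h=cv2.cvtColor(c[0],cv2.COLOR_BGR2HSV);m=cv2.inRange(h,lo,hi)
    if lo2:m|=cv2.inRange(h,lo2,hi2)
    k=np.zeros_like(m);x0,y0,x1,y1=box;k[y0:y1,x0:x1]=255;m&=k
    n,_,st,ce=cv2.connectedComponentsWithStats(m)
    return [(st[i].tolist(),ce[i].round(1).tolist()) for i in range(1,n) if st[i,4]>=mn]
for c,b in((S,(340,90,410,190)),(T,(370,170,440,240))):
    print('red',blobs(c,(0,170,60),(5,255,255),(172,150,60),(180,255,255),6,b))
for c,b in((S,(265,190,365,270)),(T,(260,190,340,250))):
    print('gray',blobs(c,(0,0,60),(180,60,255),mn=8,box=b))
a=cv2.resize(S[0][90:190,330:430],None,fx=4,fy=4,interpolation=2);b=cv2.resize(T[0][170:270,370:470],None,fx=4,fy=4,interpolation=2)
cv2.imwrite('pics/c1.png',np.hstack([a,b]))
a=cv2.resize(S[0][185:275,265:365],None,fx=4,fy=4,interpolation=2);b=cv2.resize(T[0][180:270,250:350],None,fx=4,fy=4,interpolation=2)
cv2.imwrite('pics/c2.png',np.hstack([a,b]))
E
```

```text
red [([360, 116, 9, 22, 154], [363.8, 126.3]), ([382, 146, 7, 15, 60], [384.6, 152.6])]
red [([389, 190, 7, 6, 35], [392.1, 192.6]), ([387, 217, 4, 3, 12], [388.5, 218.0])]
gray [([265, 190, 100, 80, 4687], [315.3, 224.1])]
gray [([265, 190, 5, 5, 9], [266.8, 192.3]), ([301, 190, 7, 8, 15], [304.0, 193.4]), ([307, 190, 5, 5, 11], [309.6, 192.3]), ([322, 193, 7, 6, 15], [325.1, 195.7]), ([285, 194, 3, 5, 8], [285.8, 196.0]), ([310, 197, 8, 5, 12], [313.3, 199.0]), ([335, 199, 5, 4, 9], [337.4, 200.7]), ([260, 203, 5, 5, 13], [262.2, 205.0]), ([329, 203, 8, 7, 20], [332.4, 205.7]), ([273, 204, 10, 10, 74], [277.4, 208.4]), ([293, 213, 11, 10, 69], [297.9, 217.5]), ([314, 222, 10, 10, 72], [318.6, 226.6]), ([270, 226, 5, 6, 10], [271.9, 228.1]), ([277, 230, 5, 7, 8], [279.1, 232.9]), ([283, 233, 6, 4, 10], [285.6, 234.6]), ([291, 235, 6, 8, 16], [293.9, 238.0]), ([309, 238, 7, 6, 12], [312.6, 241.1]), ([307, 242, 3, 6, 10], [308.1, 244.7]), ([323, 244, 5, 5, 8], [324.9, 246.6]), ([316, 247, 5, 3, 9], [318.0, 248.2])]
```

View pics/c1.png

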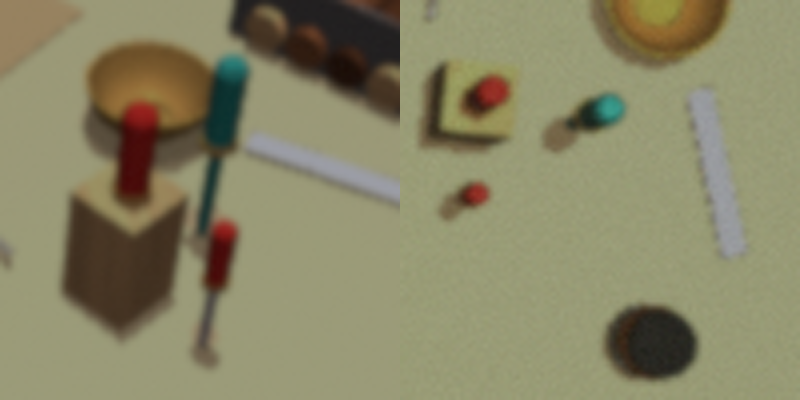

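View pics/c2.png

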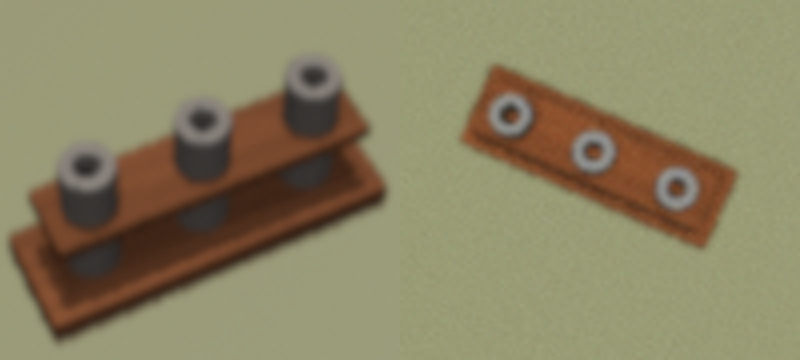

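The crop confirms the red dauber in the block: handle at top (392,193), side (364,127). It is clearly larger than the free-standing small red one. The vial mouths are at top (277.4,208.4), (297.9,217.5) and (318.6,226.6).

```bash
cat > m.py <<'E'
from h import *
S=snap('side');T=snap('top')
vs=[]
for a,b in(((286.3,225.8),(277.4,208.4)),((315.3,214.6),(297.9,217.5)),((342.9,203.9),(318.6,226.6))):
    p,q=onz(T,*b,.115),onz(S,*a,.115); vs.append((p+q)/2);print('vial top/side',p.round(4),q.round(4))
vs=np.array(vs);print('pitch',np.linalg.norm(np.diff(vs,axis=0),axis=1),'dir',np.degrees(np.arctan2(*(vs[0]-vs[2])[1::-1])),np.degrees(np.arctan2((vs[0]-vs[2])[1],(vs[0]-vs[2])[0])))
print('handle T',onz(T,392.3,192.8,.172),'S top',onz(S,364.7,118.5,.174),'S base',onz(S,363.2,136.5,.108))
# block top corners in side crop
for u,v in((140,165),(188,193),(131,235),(72,193)): print('blk',onz(S,u/4+330-.4,v/4+90-.4,.1).round(4))
for n,(u,v,z) in dict(small=(388.5,218,.1),turq=(420,197.5,.15),bowl=(435,170,.045),glue=(179,162,.15)).items(): print(n,onz(T,u,v,z).round(3))
E
python3 m.py
```

```text
vial top/side [0.5518 0.1311 0.115 ] [0.5531 0.135  0.115 ]
vial top/side [0.5224 0.0635 0.115 ] [0.5231 0.067  0.115 ]
vial top/side [ 0.4932 -0.0045  0.115 ] [ 0.4933 -0.0008  0.115 ]
pitch [0.0740133  0.07403464] dir 66.43283792224148 66.43283792224148
handle T [ 0.60046014 -0.2368526   0.172     ] S top [ 0.6009306  -0.23045976  0.174     ] S base [ 0.59983124 -0.23397209  0.108     ]
blk [ 0.6153 -0.2638  0.1   ]
blk [ 0.5724 -0.262   0.1   ]
blk [ 0.578 -0.201  0.1  ]
blk [ 0.6344 -0.2083  0.1   ]
small [ 0.524 -0.235  0.1  ]
turq [ 0.588 -0.329  0.15 ]
bowl [ 0.693 -0.404  0.045]
glue [0.698 0.449 0.15 ]
```

>>> drive_tool([
  {"claw": -0.3,"translation": [60,50,20],"turn": [0,0,5]},
  {"claw": -0.3,"translation": [442,371,20],"turn": [0,0,30]},
  {"claw": -0.3,"translation": [442,371,20],"turn": [0,0,30]},
  {"claw": -0.3,"translation": [442,371,20],"turn": [0,0,30]},
  {"claw": -0.3,"translation": [442,371,20],"turn": [0,0,30]},
  {"claw": -0.3,"translation": [442,371,20],"turn": [0,0,30]},
  {"claw": -0.3,"translation": [442,371,20],"turn": [0,0,30]},
  {"claw": -0.3,"translation": [442,371,20],"turn": [0,0,30]},
  {"claw": -0.3,"translation": [442,371,20],"turn": [0,0,30]},
  {"claw": -0.3,"translation": [442,371,20],"turn": [0,0,30]},
  {"claw": -0.3,"translation": [442,371,20],"turn": [0,0,30]},
  {"claw": -0.3,"translation": [442,371,20],"turn": [0,0,30]},
])

```text
t: 1.3
tcp_pos: [0.5413, -0.2825, 0.275]
tool_rot: [180.0, 0.0, 44.6]
contact_force: [-0.0, -1.6, 0.5]
gripper_width: 0.0554
gripper_force: 0.0
```

>>> drive_tool([
  {"claw": -0.3,"translation": [30,20,0],"turn": [0,0,0]},
  {"claw": -0.3,"translation": [59,48,0],"turn": [0,0,0]},
  {"claw": -0.3,"translation": [59,48,0],"turn": [0,0,0]},
  {"claw": -0.3,"translation": [59,48,0],"turn": [0,0,0]},
  {"claw": -0.3,"translation": [59,48,0],"turn": [0,0,0]},
])

```text
t: 1.72
tcp_pos: [0.5988, -0.2363, 0.2745]
tool_rot: [-180.0, 0.0, 44.7]
contact_force: [-0.5, -0.6, -0.3]
gripper_width: 0.0556
gripper_force: 0.0
```

```bash
python3 - <<'E'
from h import *
c=snap('wrist');cv2.imwrite('pics/w1.png',c[0]);print(robot.state()['tcp_pos'])
print('pred top',proj(c,(.6,-.234,.176)),'collar',proj(c,(.6,-.234,.106)))
h=cv2.cvtColor(c[0],cv2.COLOR_BGR2HSV);m=cv2.inRange(h,(0,150,50),(6,255,255))|cv2.inRange(h,(172,150,50),(180,255,255))
n,_,st,ce=cv2.connectedComponentsWithStats(m)
print([(st[i],ce[i]) for i in range(1,n) if st[i,4]>40])
E
```

```text
[ 0.59847115 -0.23700983  0.27475456]
pred top [317.26050849 209.3928652 ] collar [317.40120305 180.43879497]
[(array([225,  86,  30,  51, 819], dtype=int32), array([239.11355311, 110.82295482])), (array([308, 180,  36,  41, 962], dtype=int32), array([326.01455301, 202.17047817]))]
```

View pics/w1.png

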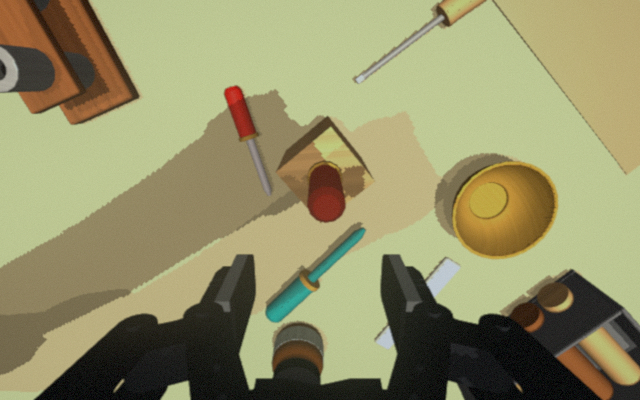

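Wrist view: the red handle's top is near (326,206) and its lower end near (325,172), on the block. The small red and turquoise tools are clear of the finger line.

```bash
python3 - <<'E'
from h import *
c=snap('wrist');s=robot.state();print(s['tcp_pos'],s['tool_rot'])
for u,v,z in((326,206,.170),(326,206,.176),(325,171,.103)):print(onz(c,u,v,z).round(4))
d=[proj(c,(.6,-.234,.17)),proj(c,(.6+.01,-.234,.17)),proj(c,(.6,-.224,.17))];print(d)
E
```

```text
[ 0.59834249 -0.23730576  0.27487106] [1.79994954e+02 3.61741684e-02 4.45579339e+01]
[ 0.6038 -0.2388  0.17  ]
[ 0.6052 -0.2372  0.176 ]
[ 0.6093 -0.2342  0.103 ]
[array([316.7967534 , 205.10286556]), array([327.51734576, 194.85853481]), array([305.92834389, 194.98354295])]
```

>>> drive_tool([
  {"claw": -0.3,"translation": [5,1,-30],"turn": [0,0,0]},
  {"claw": -0.3,"translation": [5,1,-65],"turn": [0,0,0]},
  {"claw": -0.3,"translation": [5,1,-95],"turn": [0,0,0]},
  {"claw": -0.3,"translation": [5,1,-119],"turn": [0,0,0]},
  {"claw": -0.3,"translation": [5,1,-119],"turn": [0,0,0]},
  {"claw": -0.3,"translation": [5,1,-119],"turn": [0,0,0]},
  {"claw": 1,"translation": [5,1,-119],"turn": [0,0,0]},
  {"claw": 1,"translation": [5,1,-119],"turn": [0,0,0]},
  {"claw": 1,"translation": [5,1,-119],"turn": [0,0,0]},
  {"claw": 1,"translation": [5,1,-119],"turn": [0,0,0]},
  {"claw": 1,"translation": [5,1,-119],"turn": [0,0,0]},
  {"claw": 1,"translation": [5,1,-119],"turn": [0,0,0]},
], squeeze=60)

```text
t: 2.82
tcp_pos: [0.6048, -0.2355, 0.158]
tool_rot: [179.8, -0.0, 44.6]
contact_force: [-1.5, -0.6, 9.3]
gripper_width: 0.0245
gripper_force: 58.3
```

>>> drive_tool([
  {"claw": 1,"translation": [0,0,15],"turn": [0,0,0]},
  {"claw": 1,"translation": [0,0,40],"turn": [0,0,0]},
  {"claw": 1,"translation": [0,0,70],"turn": [0,0,0]},
  {"claw": 1,"translation": [0,0,100],"turn": [0,0,0]},
  {"claw": 1,"translation": [0,0,127],"turn": [0,0,0]},
  {"claw": 1,"translation": [0,0,127],"turn": [0,0,0]},
  {"claw": 1,"translation": [0,0,127],"turn": [0,0,0]},
  {"claw": 1,"translation": [0,0,127],"turn": [0,0,0]},
])

```text
t: 3.48
tcp_pos: [0.6039, -0.2351, 0.283]
tool_rot: [180.0, 0.0, 44.7]
contact_force: [-0.3, 0.5, -0.8]
gripper_width: 0.025
gripper_force: 59.2
```

```bash
python3 - <<'E'
from h import *
s=robot.state();print(s['tcp_pos'],s['tool_rot'],s['contact_force'],s['gripper_width'])
for n in('wrist','side'):
    c=snap(n);cv2.imwrite(f'pics/{n}2.png',c[0]);p=s['tcp_pos']
    for dz in(0,-.052,-.142):print(n,dz,proj(c,p+[0,0,dz]))
E
```

```text
[ 0.60385036 -0.23511201  0.28300273] [1.79982593e+02 6.70996979e-03 4.46517126e+01] [-0.33930011  0.51930174 -0.76734986] 0.02495315095523026
wrist 0 [318.88942389 303.67660019]
wrist -0.052 [318.54341299 244.48547995]
wrist -0.142 [318.24200974 192.92526636]
side 0 [369.60108313  82.56560621]
side -0.052 [367.22575032  99.77437662]
side -0.142 [363.51915179 126.62787818]
```

View pics/wrist2.png

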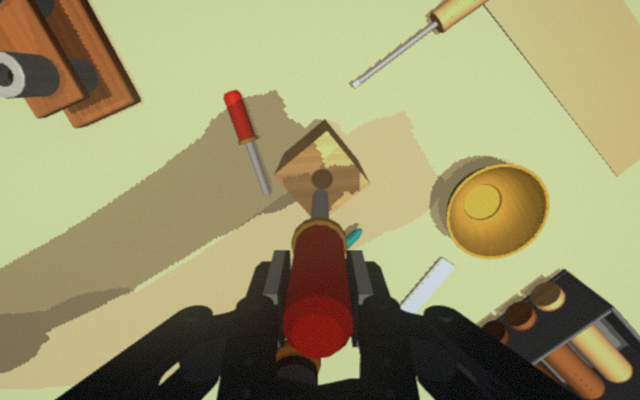

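The dauber is out of its rest and hangs straight between the pads, with its tip near (320,188). Next I'll go above the nearest vial.

>>> drive_tool([
  {"claw": 1,"translation": [-10,20,2],"turn": [0,0,0]},
  {"claw": 1,"translation": [-27,55,5],"turn": [0,0,0]},
  {"claw": 1,"translation": [-43,90,5],"turn": [0,0,0]},
  {"claw": 1,"translation": [-60,125,5],"turn": [0,0,0]},
  {"claw": 1,"translation": [-77,160,5],"turn": [0,0,0]},
  {"claw": 1,"translation": [-93,195,5],"turn": [0,0,0]},
  {"claw": 1,"translation": [-105,220,5],"turn": [0,0,0]},
  {"claw": 1,"translation": [-111,232,5],"turn": [0,0,0]},
  {"claw": 1,"translation": [-111,232,5],"turn": [0,0,0]},
  {"claw": 1,"translation": [-111,232,5],"turn": [0,0,0]},
  {"claw": 1,"translation": [-111,232,5],"turn": [0,0,0]},
  {"claw": 1,"translation": [-111,232,5],"turn": [0,0,0]},
])

```text
t: 4.58
tcp_pos: [0.4934, -0.0042, 0.2875]
tool_rot: [-180.0, 0.0, 44.6]
contact_force: [-0.0, 0.1, -1.1]
gripper_width: 0.0249
gripper_force: 59.2
```

```bash
python3 - <<'E'
from h import *
s=robot.state();p=s['tcp_pos'];print(p,s['tool_rot'],s['contact_force'],s['gripper_width'])
c=snap('wrist');cv2.imwrite('pics/w3.png',c[0])
for dz in(0,-.052,-.142):print(dz,proj(c,p+[0,0,dz]))
for q in((.4932,-.0027,.115),(.5228,.0653,.115),(.5525,.133,.115)):print(proj(c,q))
E
```

```text
[ 0.49340403 -0.00423913  0.28748414] [-1.79966585e+02  2.16405877e-02  4.45627072e+01] [-0.01098797  0.13438119 -1.12017785] 0.024871811605933054
0 [318.89428499 303.67489678]
-0.052 [318.63524271 244.46061204]
-0.142 [318.40958672 192.87807323]
[316.8954174  180.99156164]
[281.60768339  96.28062567]
[240.83150589  -2.36154937]
```

View pics/w3.png

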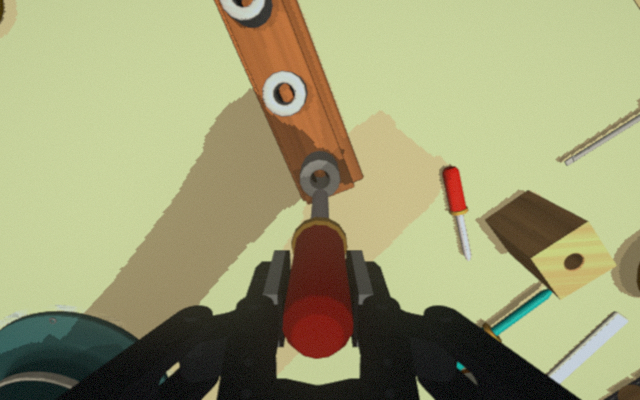

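```bash
python3 - <<'E'
from h import *
s=robot.state();p=s['tcp_pos']
c=snap('wrist');f=c[0]
cv2.imwrite('pics/c3.png',cv2.resize(f[140:220,270:370],None,fx=8,fy=7.5,interpolation=2)[:600,:800])
print('tip pred',proj(c,p-[0,0,.148]))
g=cv2.cvtColor(f,cv2.COLOR_BGR2GRAY)
for u,v in((320,175),(285,93)):print('mouth',onz(c,u,v,.115).round(4))
print('tip',onz(c,320,187,p[2]-.148).round(4),p)
E
```

```text
tip pred [318.40364839 190.57195299]
mouth [ 0.4987 -0.0008  0.115 ]
mouth [0.5264 0.0652 0.115 ]
tip [ 0.4963 -0.003   0.1395] [ 0.49333435 -0.00412335  0.28751063]
```

View pics/c3.png

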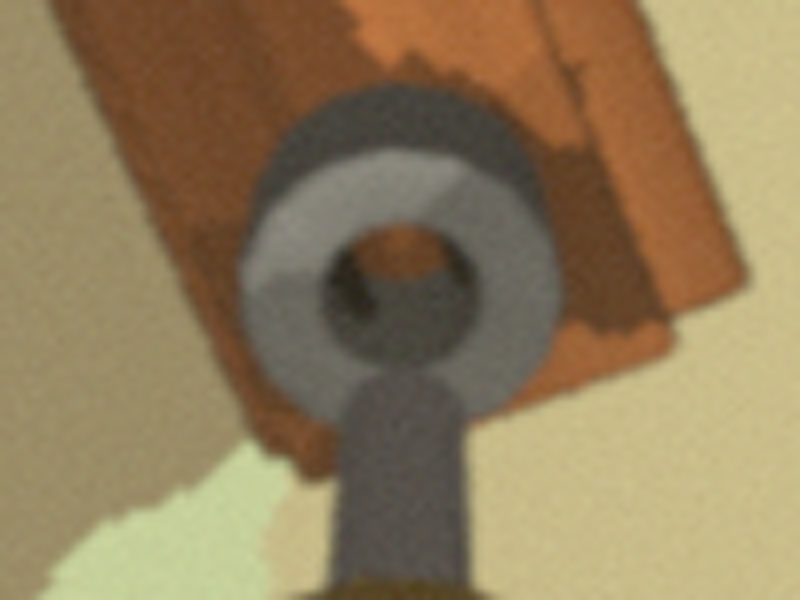

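Relative to the tip, the mouth lies about (+1,+1.4) mm away. I'll lower the tip into the mouth and feel.

>>> drive_tool([
  {"claw": 1,"translation": [1,1.5,-5],"turn": [0,0,0]},
  {"claw": 1,"translation": [1,1.5,-15],"turn": [0,0,0]},
  {"claw": 1,"translation": [1,1.5,-22],"turn": [0,0,0]},
  {"claw": 1,"translation": [1,1.5,-28],"turn": [0,0,0]},
  {"claw": 1,"translation": [1,1.5,-34],"turn": [0,0,0]},
  {"claw": 1,"translation": [1,1.5,-38],"turn": [0,0,0]},
  {"claw": 1,"translation": [1,1.5,-40],"turn": [0,0,0]},
  {"claw": 1,"translation": [1,1.5,-40],"turn": [0,0,0]},
  {"claw": 1,"translation": [1,1.5,-40],"turn": [0,0,0]},
])

```text
t: 5.43
tcp_pos: [0.4941, -0.0016, 0.2479]
tool_rot: [-180.0, -0.0, 44.7]
contact_force: [0.7, -0.6, -0.6]
gripper_width: 0.0248
gripper_force: 59.2
```

>>> drive_tool([
  {"claw": 1,"translation": [0,0,-4],"turn": [0,0,0]},
  {"claw": 1,"translation": [0,0,-8],"turn": [0,0,0]},
  {"claw": 1,"translation": [0,0,-12],"turn": [0,0,0]},
  {"claw": 1,"translation": [0,0,-16],"turn": [0,0,0]},
  {"claw": 1,"translation": [0,0,-20],"turn": [0,0,0]},
  {"claw": 1,"translation": [0,0,-24],"turn": [0,0,0]},
  {"claw": 1,"translation": [0,0,-24],"turn": [0,0,0]},
  {"claw": 1,"translation": [0,0,-24],"turn": [0,0,0]},
])

```text
t: 6.1
tcp_pos: [0.494, -0.0017, 0.2235]
tool_rot: [-180.0, 0.0, 44.7]
contact_force: [2.0, -0.4, -4.2]
gripper_width: 0.0245
gripper_force: 59.4
```

>>> drive_tool([
  {"claw": 1,"translation": [0,0,-2],"turn": [0,0,0]},
  {"claw": 1,"translation": [0,0,-4],"turn": [0,0,0]},
  {"claw": 1,"translation": [0,0,-6],"turn": [0,0,0]},
  {"claw": 1,"translation": [0,0,-8],"turn": [0,0,0]},
])

```text
t: 6.43
tcp_pos: [0.4943, -0.0016, 0.2159]
tool_rot: [180.0, -0.0, 44.7]
contact_force: [2.3, -1.0, 3.0]
gripper_width: 0.0246
gripper_force: 60.0
```

>>> drive_tool([
  {"claw": 1,"translation": [0,0,-2],"turn": [0,0,0]},
  {"claw": 1,"translation": [0,0,-4],"turn": [0,0,0]},
])

```text
t: 6.6
tcp_pos: [0.4942, -0.0017, 0.2117]
tool_rot: [180.0, -0.0, 44.7]
contact_force: [2.8, -1.5, 2.2]
gripper_width: 0.0243
gripper_force: 60.1
```

>>> drive_tool([
  {"claw": 1,"translation": [0,0,-2],"turn": [0,0,0]},
  {"claw": 1,"translation": [0,0,-4],"turn": [0,0,0]},
])

```text
t: 6.77
tcp_pos: [0.4942, -0.0016, 0.2077]
tool_rot: [180.0, -0.0, 44.7]
contact_force: [3.8, -1.4, 3.3]
gripper_width: 0.0249
gripper_force: 60.2
```

>>> drive_tool([
  {"claw": 1,"translation": [0,0,-2],"turn": [0,0,0]},
  {"claw": 1,"translation": [0,0,-4],"turn": [0,0,0]},
])

```text
t: 6.93
tcp_pos: [0.4951, -0.0015, 0.2048]
tool_rot: [179.9, -0.1, 44.7]
contact_force: [-2.0, 0.3, 42.9]
gripper_width: 0.0245
gripper_force: 63.4
```

>>> drive_tool([
  {"claw": 1,"translation": [0,0,-2],"turn": [0,0,0]},
  {"claw": 1,"translation": [0,0,-4],"turn": [0,0,0]},
])

```text
t: 7.1
tcp_pos: [0.4972, -0.0012, 0.2035]
tool_rot: [179.7, -0.3, 44.7]
contact_force: [0.6, -0.2, 54.6]
gripper_width: 0.025
gripper_force: 64.3
```

It stopped dead about 57 mm down at 40–55 N, so this vial is clogged. I'll withdraw and try the middle one.

>>> drive_tool([
  {"claw": 1,"translation": [0,0,10],"turn": [0,0,0]},
  {"claw": 1,"translation": [0,0,30],"turn": [0,0,0]},
  {"claw": 1,"translation": [0,0,55],"turn": [0,0,0]},
  {"claw": 1,"translation": [0,0,85],"turn": [0,0,0]},
  {"claw": 1,"translation": [0,0,85],"turn": [0,0,0]},
  {"claw": 1,"translation": [0,0,85],"turn": [0,0,0]},
  {"claw": 1,"translation": [15,35,85],"turn": [0,0,0]},
  {"claw": 1,"translation": [31,69,85],"turn": [0,0,0]},
  {"claw": 1,"translation": [31,69,85],"turn": [0,0,0]},
  {"claw": 1,"translation": [31,69,85],"turn": [0,0,0]},
  {"claw": 1,"translation": [31,69,85],"turn": [0,0,0]},
])

```text
t: 8.02
tcp_pos: [0.5243, 0.0673, 0.2834]
tool_rot: [-179.9, 0.1, 44.7]
contact_force: [-0.5, -1.1, -1.0]
gripper_width: 0.0244
gripper_force: 61.1
```

```bash
python3 - <<'E'
from h import *
s=robot.state();p=s['tcp_pos'];print(p,s['tool_rot'],s['contact_force'])
c=snap('wrist');f=c[0]
cv2.imwrite('pics/c4.png',cv2.resize(f[140:220,270:370],None,fx=8,fy=7.5,interpolation=2))
print('tip pred',proj(c,p-[0,0,.148]),[proj(c,p-[0,0,.148]+d) for d in([.01,0,0],[0,.01,0])])
print(onz(c,320,179,.115),onz(c,320,181,.115))
E
```

```text
[0.5243364  0.06726203 0.28340333] [-1.79892722e+02  1.19317821e-01  4.46843936e+01] [-0.48705257 -1.11849449 -0.95003593]
tip pred [318.63982999 190.26268821] [array([327.75288822, 181.48552983]), array([309.46125005, 181.55551761])]
[0.52762679 0.06891788 0.115     ] [0.52640511 0.06770221 0.115     ]
```

View pics/c4.png

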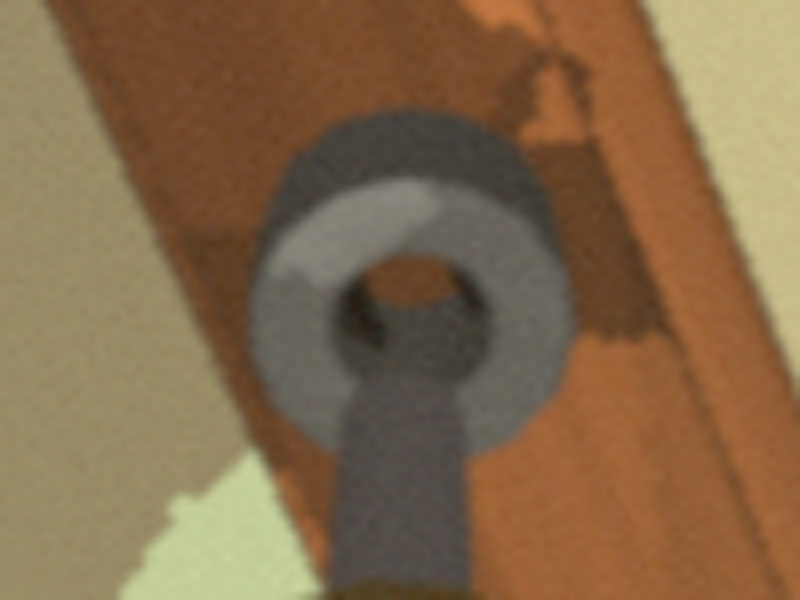

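```bash
python3 - <<'E'
from h import *
s=robot.state();p=s['tcp_pos'];c=snap('wrist')
m=onz(c,321.5,183.3,.115);t=onz(c,320.3,190.3,p[2]-.148);print(p,m,t,m-t)
E
```

```text
[0.52440148 0.06672236 0.28374316] [0.52597172 0.06476095 0.115     ] [0.52537779 0.06574865 0.13574316] [ 0.00059394 -0.0009877  -0.02074316]
```

>>> drive_tool([
  {"claw": 1,"translation": [0.5,-1,-5],"turn": [0,0,0]},
  {"claw": 1,"translation": [0.5,-1,-15],"turn": [0,0,0]},
  {"claw": 1,"translation": [0.5,-1,-22],"turn": [0,0,0]},
  {"claw": 1,"translation": [0.5,-1,-30],"turn": [0,0,0]},
  {"claw": 1,"translation": [0.5,-1,-35],"turn": [0,0,0]},
  {"claw": 1,"translation": [0.5,-1,-35],"turn": [0,0,0]},
  {"claw": 1,"translation": [0.5,-1,-35],"turn": [0,0,0]},
])

```text
t: 8.7
tcp_pos: [0.5255, 0.0665, 0.2496]
tool_rot: [-180.0, 0.0, 44.7]
contact_force: [-0.8, 0.3, -0.5]
gripper_width: 0.0246
gripper_force: 61.1
```

>>> drive_tool([
  {"claw": 1,"translation": [0,0,-4],"turn": [0,0,0]},
  {"claw": 1,"translation": [0,0,-8],"turn": [0,0,0]},
  {"claw": 1,"translation": [0,0,-12],"turn": [0,0,0]},
  {"claw": 1,"translation": [0,0,-16],"turn": [0,0,0]},
  {"claw": 1,"translation": [0,0,-20],"turn": [0,0,0]},
  {"claw": 1,"translation": [0,0,-24],"turn": [0,0,0]},
])

```text
t: 9.2
tcp_pos: [0.5257, 0.0665, 0.2257]
tool_rot: [180.0, -0.0, 44.7]
contact_force: [-0.3, 1.3, 4.0]
gripper_width: 0.0247
gripper_force: 61.6
```

>>> drive_tool([
  {"claw": 1,"translation": [0,0,-2],"turn": [0,0,0]},
  {"claw": 1,"translation": [0,0,-4],"turn": [0,0,0]},
  {"claw": 1,"translation": [0,0,-6],"turn": [0,0,0]},
])

```text
t: 9.45
tcp_pos: [0.5256, 0.0665, 0.2198]
tool_rot: [180.0, -0.0, 44.7]
contact_force: [-0.0, 0.7, 3.2]
gripper_width: 0.0246
gripper_force: 61.5
```

>>> drive_tool([
  {"claw": 1,"translation": [0,0,-2],"turn": [0,0,0]},
  {"claw": 1,"translation": [0,0,-4],"turn": [0,0,0]},
])

```text
t: 9.62
tcp_pos: [0.5263, 0.0666, 0.2167]
tool_rot: [179.9, -0.1, 44.7]
contact_force: [0.0, -1.6, 27.9]
gripper_width: 0.0244
gripper_force: 63.6
```

>>> drive_tool([
  {"claw": 1,"translation": [0,0,-2],"turn": [0,0,0]},
  {"claw": 1,"translation": [0,0,-4],"turn": [0,0,0]},
])

```text
t: 9.78
tcp_pos: [0.5285, 0.0671, 0.2155]
tool_rot: [179.7, -0.3, 44.7]
contact_force: [-3.6, -1.0, 67.5]
gripper_width: 0.0246
gripper_force: 67.9
```

>>> drive_tool([
  {"claw": 1,"translation": [0,0,-2],"turn": [0,0,0]},
  {"claw": 1,"translation": [0,0,-4],"turn": [0,0,0]},
])

```text
t: 9.95
tcp_pos: [0.5303, 0.068, 0.2136]
tool_rot: [179.6, -0.6, 44.7]
contact_force: [-1.3, 2.9, 84.1]
gripper_width: 0.0247
gripper_force: 70.2
```

>>> drive_tool([
  {"claw": 1,"translation": [0,0,-2],"turn": [0,0,0]},
  {"claw": 1,"translation": [0,0,-4],"turn": [0,0,0]},
])

```text
t: 10.12
tcp_pos: [0.531, 0.0688, 0.2104]
tool_rot: [179.5, -0.7, 44.7]
contact_force: [-0.1, 6.6, 74.6]
gripper_width: 0.0245
gripper_force: 69.1
```

It stopped dead about 47 mm down, so the middle vial is clogged too, and the dauber slipped a little in the grip. The third vial must be the clear one.

>>> drive_tool([
  {"claw": 1,"translation": [0,0,10],"turn": [0,0,0]},
  {"claw": 1,"translation": [0,0,30],"turn": [0,0,0]},
  {"claw": 1,"translation": [0,0,55],"turn": [0,0,0]},
  {"claw": 1,"translation": [0,0,83],"turn": [0,0,0]},
  {"claw": 1,"translation": [0,0,83],"turn": [0,0,0]},
  {"claw": 1,"translation": [0,0,83],"turn": [0,0,0]},
  {"claw": 1,"translation": [15,35,83],"turn": [0,0,0]},
  {"claw": 1,"translation": [30,68.5,83],"turn": [0,0,0]},
  {"claw": 1,"translation": [30,68.5,83],"turn": [0,0,0]},
  {"claw": 1,"translation": [30,68.5,83],"turn": [0,0,0]},
  {"claw": 1,"translation": [30,68.5,83],"turn": [0,0,0]},
  {"claw": 1,"translation": [30,68.5,83],"turn": [0,0,0]},
])

```text
t: 11.12
tcp_pos: [0.5552, 0.1339, 0.286]
tool_rot: [-180.0, 0.1, 44.6]
contact_force: [1.0, -0.3, -0.1]
gripper_width: 0.0246
gripper_force: 61.4
```

```bash
python3 - <<'E'
from h import *
s=robot.state();p=s['tcp_pos'];print(p,s['tool_rot'],s['contact_force'])
c=snap('wrist');f=c[0]
cv2.imwrite('pics/c5.png',cv2.resize(f[130:280,220:420],None,fx=4,fy=4,interpolation=2))
for k in(.138,.143,.148):print('tip pred',k,proj(c,p-[0,0,k]))
for k in(.048,.053,.058):print('col pred',k,proj(c,p-[0,0,k]))
E
```

```text
[0.55523512 0.13392501 0.28601506] [-1.79971642e+02  8.09234830e-02  4.46005325e+01] [ 0.97568064 -0.25654118 -0.11590771]
tip pred 0.138 [318.39915166 194.29138606]
tip pred 0.143 [318.39019788 192.30327168]
tip pred 0.148 [318.3815508  190.38325643]
col pred 0.048 [318.6400874  247.78923451]
col pred 0.053 [318.62092506 243.53438925]
col pred 0.058 [318.6027116  239.49023807]
```

View pics/c5.png

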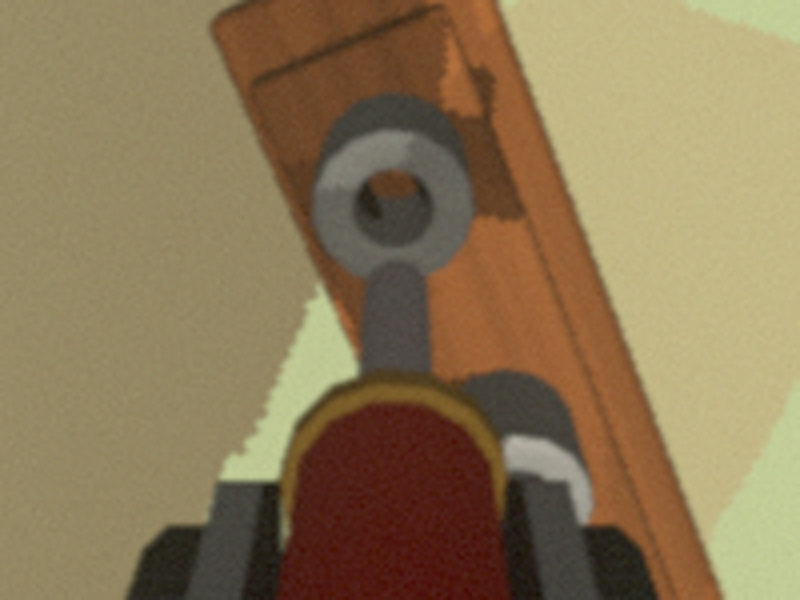

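```bash
python3 - <<'E'
from h import *
s=robot.state();p=s['tcp_pos'];c=snap('wrist');cv2.imwrite('pics/w5.png',c[0])
for n in('w3','w5'):
    f=cv2.imread(f'pics/{n}.png');h=cv2.cvtColor(f,cv2.COLOR_BGR2HSV)
    red=(cv2.inRange(h,(0,150,40),(6,255,255))|cv2.inRange(h,(172,150,40),(180,255,255)));red[:,:250]=0;red[:,400:]=0;red[:200]=0
    ys,xs=np.nonzero(red);print(n,'red',ys.min(),ys.max(),[ (v,xs[ys==v].min(),xs[ys==v].max()) for v in(240,270,300,340)])
    print('col',[ (v,*f[v,318:323].mean(0).astype(int)) for v in range(184,234,2)])
def P(k,dy):  # dy: far-side offset along (+.7,+.7)
    return proj(c,p+[dy*.7071,dy*.7071,-k])[1].round(1)
print('collar far edge k=58,54',P(.058,.015),P(.052,.015),P(.054,.015),P(.048,.015))
print('cap near edge',P(-.015,-.013),P(-.019,-.013)); print('tip k148,144',P(.148,0),P(.144,0),'tip -3.5mm',P(.144,-.0035))
E
```

```text
w3 red 226 357 [(240, np.int64(301), np.int64(336)), (270, np.int64(294), np.int64(344)), (300, np.int64(285), np.int64(349)), (340, np.int64(288), np.int64(346))]
col [(184, np.int64(61), np.int64(69), np.int64(73)), (186, np.int64(61), np.int64(69), np.int64(72)), (188, np.int64(66), np.int64(74), np.int64(78)), (190, np.int64(75), np.int64(81), np.int64(86)), (192, np.int64(73), np.int64(79), np.int64(85)), (194, np.int64(74), np.int64(80), np.int64(87)), (196, np.int64(72), np.int64(79), np.int64(84)), (198, np.int64(73), np.int64(80), np.int64(85)), (200, np.int64(74), np.int64(80), np.int64(85)), (202, np.int64(75), np.int64(82), np.int64(87)), (204, np.int64(74), np.int64(81), np.int64(86)), (206, np.int64(75), np.int64(81), np.int64(86)), (208, np.int64(75), np.int64(82), np.int64(86)), (210, np.int64(73), np.int64(81), np.int64(85)), (212, np.int64(74), np.int64(82), np.int64(87)), (214, np.int64(75), np.int64(81), np.int64(86)), (216, np.int64(69), np.int64(78), np.int64(86)), (218, np.int64(39), np.int64(70), np.int64(87)), (220, np.int64(40), np.int64(77), np.int64(98)), 
[... 1110 characters left out ...]
np.int64(69), np.int64(74), np.int64(79)), (212, np.int64(67), np.int64(72), np.int64(79)), (214, np.int64(69), np.int64(73), np.int64(79)), (216, np.int64(69), np.int64(74), np.int64(79)), (218, np.int64(70), np.int64(75), np.int64(81)), (220, np.int64(69), np.int64(73), np.int64(78)), (222, np.int64(54), np.int64(69), np.int64(79)), (224, np.int64(32), np.int64(62), np.int64(80)), (226, np.int64(38), np.int64(79), np.int64(103)), (228, np.int64(39), np.int64(93), np.int64(123)), (230, np.int64(31), np.int64(67), np.int64(103)), (232, np.int64(23), np.int64(31), np.int64(81))]
collar far edge k=58,54 213.5 217.7 216.3 220.6
cap near edge 360.1 368.8
tip k148,144 190.5 192.0 tip -3.5mm 196.3
```

```bash
python3 - <<'E'
from h import *
p=robot.state()['tcp_pos'];c=snap('wrist')
m=onz(c,318.2,181.6,.115);t=onz(c,319.6,191.6,p[2]-.143);print(p,m,t,m-t)
E
```

```text
[0.55540715 0.13390723 0.28654351] [0.55582023 0.13436347 0.115     ] [0.55658434 0.13366601 0.14354351] [-0.00076412  0.00069746 -0.02854351]
```

>>> drive_tool([
  {"claw": 1,"translation": [-0.3,0.9,0],"turn": [1.06,-1.06,0]},
  {"claw": 1,"translation": [-0.3,0.9,-5],"turn": [1.06,-1.06,0]},
  {"claw": 1,"translation": [-0.3,0.9,-15],"turn": [1.06,-1.06,0]},
  {"claw": 1,"translation": [-0.3,0.9,-25],"turn": [1.06,-1.06,0]},
  {"claw": 1,"translation": [-0.3,0.9,-31],"turn": [1.06,-1.06,0]},
  {"claw": 1,"translation": [-0.3,0.9,-37],"turn": [1.06,-1.06,0]},
  {"claw": 1,"translation": [-0.3,0.9,-41],"turn": [1.06,-1.06,0]},
  {"claw": 1,"translation": [-0.3,0.9,-43],"turn": [1.06,-1.06,0]},
  {"claw": 1,"translation": [-0.3,0.9,-43],"turn": [1.06,-1.06,0]},
], squeeze=90)

```text
t: 12.02
tcp_pos: [0.5552, 0.1358, 0.2434]
tool_rot: [-180.0, -1.5, 44.7]
contact_force: [-0.1, -0.3, -1.1]
gripper_width: 0.0247
gripper_force: 88.1
```

>>> drive_tool([
  {"claw": 1,"translation": [0,0,-4],"turn": [0,0,0]},
  {"claw": 1,"translation": [0,0,-8],"turn": [0,0,0]},
  {"claw": 1,"translation": [0,0,-12],"turn": [0,0,0]},
  {"claw": 1,"translation": [0,0,-16],"turn": [0,0,0]},
])

```text
t: 12.35
tcp_pos: [0.5553, 0.1358, 0.2275]
tool_rot: [-180.0, -1.5, 44.7]
contact_force: [0.6, -0.8, -1.1]
gripper_width: 0.0239
gripper_force: 88.4
```

>>> drive_tool([
  {"claw": 1,"translation": [0,0,-4],"turn": [0,0,0]},
  {"claw": 1,"translation": [0,0,-8],"turn": [0,0,0]},
  {"claw": 1,"translation": [0,0,-12],"turn": [0,0,0]},
])

```text
t: 12.6
tcp_pos: [0.5556, 0.1359, 0.2158]
tool_rot: [180.0, -1.5, 44.7]
contact_force: [-0.0, 0.2, 3.8]
gripper_width: 0.0244
gripper_force: 88.8
```

>>> drive_tool([
  {"claw": 1,"translation": [0,0,-3],"turn": [0,0,0]},
  {"claw": 1,"translation": [0,0,-6],"turn": [0,0,0]},
])

```text
t: 12.77
tcp_pos: [0.5554, 0.1359, 0.2097]
tool_rot: [-180.0, -1.5, 44.7]
contact_force: [2.4, -0.5, 3.8]
gripper_width: 0.0241
gripper_force: 88.6
```

>>> drive_tool([
  {"claw": 1,"translation": [0,0,-3],"turn": [0,0,0]},
  {"claw": 1,"translation": [0,0,-6],"turn": [0,0,0]},
])

```text
t: 12.93
tcp_pos: [0.5554, 0.1358, 0.2037]
tool_rot: [-180.0, -1.5, 44.7]
contact_force: [1.1, -0.8, 4.6]
gripper_width: 0.0241
gripper_force: 88.7
```

>>> drive_tool([
  {"claw": 1,"translation": [0,0,-3],"turn": [0,0,0]},
  {"claw": 1,"translation": [0,0,-6],"turn": [0,0,0]},
  {"claw": 1,"translation": [0,0,-8],"turn": [0,0,0]},
])

```text
t: 13.18
tcp_pos: [0.5553, 0.1358, 0.1955]
tool_rot: [-180.0, -1.5, 44.7]
contact_force: [1.4, -1.0, 3.0]
gripper_width: 0.0241
gripper_force: 88.6
```

>>> drive_tool([
  {"claw": 1,"translation": [0,0,-4],"turn": [0,0,0]},
  {"claw": 1,"translation": [0,0,-8],"turn": [0,0,0]},
  {"claw": 1,"translation": [0,0,-12],"turn": [0,0,0]},
  {"claw": 1,"translation": [0,0,-16],"turn": [0,0,0]},
  {"claw": 1,"translation": [0,0,-20],"turn": [0,0,0]},
])

```text
t: 13.6
tcp_pos: [0.5553, 0.1358, 0.1754]
tool_rot: [-180.0, -1.5, 44.7]
contact_force: [0.9, -1.2, 4.2]
gripper_width: 0.024
gripper_force: 88.7
```

It has gone well past the clog depth, so this vial is clear. I'll push until the collar seats.

>>> drive_tool([
  {"claw": 1,"translation": [0,0,-2],"turn": [0,0,0]},
  {"claw": 1,"translation": [0,0,-4],"turn": [0,0,0]},
  {"claw": 1,"translation": [0,0,-6],"turn": [0,0,0]},
])

```text
t: 13.85
tcp_pos: [0.5553, 0.1358, 0.1697]
tool_rot: [-180.0, -1.5, 44.7]
contact_force: [1.6, -1.1, 3.7]
gripper_width: 0.0239
gripper_force: 88.7
```

>>> drive_tool([
  {"claw": 1,"translation": [0,0,-1.5],"turn": [0,0,0]},
  {"claw": 1,"translation": [0,0,-3],"turn": [0,0,0]},
])

```text
t: 14.02
tcp_pos: [0.5556, 0.1359, 0.1678]
tool_rot: [180.0, -1.5, 44.7]
contact_force: [-11.4, -5.1, 44.9]
gripper_width: 0.0244
gripper_force: 92.7
```

It seated at the predicted height with a sharp force rise. I'll release and retreat.

>>> drive_tool([
  {"claw": 1,"translation": [0,0,1],"turn": [0,0,0]},
  {"claw": -0.4,"translation": [0,0,1],"turn": [0,0,0]},
  {"claw": -0.4,"translation": [0,0,1],"turn": [0,0,0]},
  {"claw": -0.4,"translation": [0,0,1],"turn": [0,0,0]},
  {"claw": -0.4,"translation": [0,0,1],"turn": [0,0,0]},
  {"claw": -0.4,"translation": [0,0,1],"turn": [0,0,0]},
  {"claw": -0.4,"translation": [0,0,25],"turn": [0,0,0]},
  {"claw": -0.4,"translation": [0,0,60],"turn": [0,0,0]},
  {"claw": -0.4,"translation": [0,0,100],"turn": [0,0,0]},
  {"claw": -0.4,"translation": [0,0,120],"turn": [0,0,0]},
  {"claw": -0.4,"translation": [0,0,120],"turn": [0,0,0]},
])

```text
t: 14.93
tcp_pos: [0.5567, 0.1365, 0.2916]
tool_rot: [179.8, -1.8, 44.7]
contact_force: [0.1, -0.6, -0.5]
gripper_width: 0.0597
gripper_force: 0.0
```

```bash
python3 - <<'E'
from h import *
s=robot.state();p=s['tcp_pos'];print(p,s['gripper_width'],s['contact_force'])
c=snap('wrist');cv2.imwrite('pics/w6.png',c[0]);h=cv2.cvtColor(c[0],cv2.COLOR_BGR2HSV)
def box(h,x0,y0,x1,y1):
    m=cv2.inRange(h,(0,150,40),(6,255,255))|cv2.inRange(h,(172,150,40),(180,255,255))
    n,_,st,ce=cv2.connectedComponentsWithStats(m[y0:y1,x0:x1]);return [(st[i]+[x0,y0,0,0,0],ce[i]+[x0,y0]) for i in range(1,n) if st[i,4]>15]
print('wrist',box(h,200,50,450,300))
b=np.array([.5555,.1345,0])
for z in(.115,.121,.185,.191):print(z,proj(c,b+[0,0,z]))
S=snap('side');hs=cv2.cvtColor(S[0],cv2.COLOR_BGR2HSV);print('side',box(hs,260,160,330,260))
for z in(.121,.156,.191):print(z,proj(S,b+[0,0,z]))
E
```

```text
[0.55670015 0.13649016 0.29163123] 0.05967502228936415 [ 0.07740653 -0.55043679 -0.51106986]
wrist [(array([ 301,  180,   35,   56, 1318]), array([318.25113809, 210.48406677]))]
0.115 [318.18136197 189.59908878]
0.121 [318.21535564 191.44607638]
0.185 [318.67959132 216.669528  ]
0.191 [318.73561298 219.71336898]
side [(array([281, 204,  10,  24, 208]), array([285.83173077, 215.39423077]))]
0.121 [285.57053888 223.58904452]
0.156 [284.90509997 214.40474005]
0.191 [284.19858312 204.65348292]
```

The side view puts the handle top at row 204, against 204.7 expected when seated. The wrist view also shows it upright and centred.

```bash
python3 -c "
from bench import ticket
print(ticket.job_done())"
```

```text
the job is handed in; nothing more can be done
None
```

The red dauber is in the clear vial at the stand's far (+y) end, collar on the mouth, released and handed in at about 15 s; both other vials were clogged, and no verdict came back.

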